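# Open the blue-lidded vial heating block

### The job

Two vial heating blocks stand on the lab bench; open the one with the blue lid: press its orange release tab down with the fingertips so that the lid springs up, then push the lid back with the fingers until it is fully open and rests against its stop. Grasp nothing, leave the green-lidded block shut and its tab alone, and do not move the vial, the bottle or the jar standing about; finish clear of everything.

Things in the scene. Friction and masses are not known exactly. Their poses are not given: they have to be found in the camera images.
- blue_station: fixed vial heating block with the blue lid: white case 130 (x) x 130 (y) x 70 mm high, standing on the bench. Origin at the centre of its underside; its own -x side is the front, with the orange release tab at the middle of that side, its +x side carries the lid's hinge; z is up
- blue_tab_top (a point): middle of the top of the orange release tab of the blue block: a pad 37 mm long (x) x 26 wide x 8 thick ahead of the case, top 64 mm above the bench, 106 mm ahead of (own -x of) the station's origin, free air below. It rocks on a pivot 28 mm behind this point; behind it a post 26 mm wide with a hook (top 89 mm up) holds the lid's lip. Pressed down, it sinks 11 mm and the hook tilts clear
- blue_tab (a joint): angle of the blue block's release tab: 0 at rest, grows as the pad is pressed down, stop at 0.42 rad; the lid comes free at about 0.25 to 0.3 rad. Sprung back to 0; about 2 N at the middle of the pad to start it, 6 N at the stop
- blue_lid (a joint): angle of the blue lid (117 mm hinge to front edge, 126 wide, 10 thick; a lip 30 mm wide stands 8 mm out of its front edge; about 0.15 kg): about 0 shut, grows as it opens up. Unlatched, a spring lifts it to about 0.65 rad, no farther; then push it (about 1 N at the edge). Let go short of upright (1.57) it sinks back to 0.65; past it, it leans on its stop at 1.85 and stays: fully open
- blue_lid_edge (a point): middle of the front edge of the blue lid, half-way through its thickness; moves with the lid, on a circle of 117 mm about blue_lid_hinge. Shut it lies 62 mm ahead of the station's origin, 77 mm above the bench; sprung up (0.65 rad) about 38 mm ahead and 148 mm above the bench
- blue_lid_hinge (a point): middle of the blue lid's hinge line, which runs along the station's y axis, 55 mm behind (own +x of) the station's origin, 76 mm above the bench
- green_station: fixed vial heating block with the green lid: white case 130 (x) x 130 (y) x 70 mm high, standing on the bench. Origin at the centre of its underside; its own -x side is the front, with the orange release tab at the middle of that side, its +x side carries the lid's hinge; z is up
- green_tab_top (a point): middle of the top of the orange release tab of the green block: a pad 37 mm long (x) x 26 wide x 8 thick ahead of the case, top 64 mm above the bench, 106 mm ahead of (own -x of) the station's origin, free air below. It rocks on a pivot 28 mm behind this point; behind it a post 26 mm wide with a hook (top 89 mm up) holds the lid's lip. Pressed down, it sinks 11 mm and the hook tilts clear
- green_tab (a joint): angle of the green block's release tab: 0 at rest, grows as the pad is pressed down, stop at 0.42 rad; the lid comes free at about 0.25 to 0.3 rad. Sprung back to 0; about 2 N at the middle of the pad to start it, 6 N at the stop
- green_lid (a joint): angle of the green lid (117 mm hinge to front edge, 126 wide, 10 thick; a lip 30 mm wide stands 8 mm out of its front edge; about 0.15 kg): about 0 shut, grows as it opens up. Unlatched, a spring lifts it to about 0.65 rad, no farther; then push it (about 1 N at the edge). Let go short of upright (1.57) it sinks back to 0.65; past it, it leans on its stop at 1.85 and stays: fully open
- green_lid_edge (a point): middle of the front edge of the green lid, half-way through its thickness; moves with the lid, on a circle of 117 mm about green_lid_hinge. Shut it lies 62 mm ahead of the station's origin, 77 mm above the bench; sprung up (0.65 rad) about 38 mm ahead and 148 mm above the bench
- green_lid_hinge (a point): middle of the green lid's hinge line, which runs along the station's y axis, 55 mm behind (own +x of) the station's origin, 76 mm above the bench
- vial_center (a point): loose clear glass sample vial, 22 mm across, 75 mm high with its steel cap, standing upright on the bench in front of the blocks; this point is its centre, half-way up. To be left alone
- amber_bottle_center (a point): loose amber bottle, 58 mm across, 130 mm high, standing upright; this point is its centre, half-way up. To be left alone
- jar_center (a point): loose white jar with black cap, 60 mm across, 75 mm high, standing upright; this point is its centre, half-way up. To be left alone

How it is judged (in metres and radians):
On the way, in this order (a step that is already met when the one before it is completed fails the run):
1. the blue block's release tab is pressed down by the fingers (value of joint blue_tab above 0.2 rad and contact force between the fingers and blue_station above 0.5 N), for 0.02 s.
2. the blue lid has sprung up (value of joint blue_lid above 0.5 rad), for 0.05 s.
3. the blue lid is pushed fully open (value of joint blue_lid above 1.75 rad), for 0.2 s.
At the end, for the whole second after the job is handed in: The blue lid rests fully open (beyond 1.75 rad of its 1.85) and still, its tab sprung back (below 0.1 rad); the green lid is shut and its tab up (both below 0.1 rad); vial, bottle and jar stand within 20 mm of where they were (value of joint blue_lid above 1.75 rad and velocity of joint blue_lid below 0.1 rad/s and value of joint each of blue_tab, green_lid, green_tab below 0.1 rad and distance of each of vial_center, amber_bottle_center, jar_center from where it was at the start of the episode below 0.02 m); the robot touches nothing.
It fails at once if the green-lidded block is opened or its tab pressed (value of joint any of green_lid, green_tab above 0.1 rad).
It fails at once if the vial, bottle or jar is moved, lifted or carried by more than 20 mm (distance of any of vial_center, amber_bottle_center, jar_center from where it was at the start of the episode above 0.02 m).
It also fails if it takes over 42 s, if anything falls off the work surface, if the arm or the gripper's body presses on something with over 40 N, if the wrist force passes 120 N, or if a joint passes its speed limit or range.

### The arm

A 7-joint arm with a two-finger parallel gripper is mounted at the origin on the work surface. World frame = base frame: x ahead of the robot, y to its left, z up, the work surface at z = 0. Lengths are in mm, angles in rad, forces in N, time in s.
With the tool pointing down it reaches from about 400 to 875 mm from the base axis. Payload 4.4 kg.
Tool frame: the origin (TCP) lies midway between the tips of the shut fingers; the grasp point (between the pads) lies 19 mm behind it (ctrl.grip_point_offset is the distance from the TCP to the grasp point, in mm); z points along the fingers, y is the direction in which the jaws open and shut (so a half turn about z gives the same grasp; the last joint's range is limited). The gripper opens to 85 mm and grips with 20 to 120 N. Pads are 22 mm wide; open, the fingers measure 114 mm over their backs; the gripper's body (76 mm by 85 mm) begins 54 mm behind the grasp point. The pads swing forward as they close: fully open they stand 13 mm farther back than shut.
Start: joints at [-1.18, 0.628, 0.038, 1.517, -0.027, 0.996, -0.02], TCP at [286.681, 583.38, 231.313] pointing down, gripper open.
Joint ranges: [-3.06, 3.06], [-0.37, 2.12], [-1.25, 1.32], [0.18, 2.47], [-1.1, 4.24], [0.23, 1.98], [-2.94, 2.94]. Speed limits (rad/s): [2.57, 2.57, 3.14, 3.14, 3.14, 3.14, 3.14].

### API

Orientations are given as [roll, pitch, yaw] about the fixed x, y, z axes, in that order (R = Rz(yaw) Ry(pitch) Rx(roll)).
In Python, from cell import ctrl, imaging, models gives the robot as it stands. The module is installed in compiled form; this text tells all that it offers.
- The arm moves only by the tool drive_tool, never from a script. Its argument "deltas" is text: rows parted by semicolons, each of 5 numbers parted by spaces: the shift along the tool's x, y, z in m, then the turn about the tool's z in degrees, then the finger opening in m, from 0 to 0.0854. A call has 1 to 12 rows; each row is the pose to reach, as a shift and turn from the pose commanded when the call began, along the tool's axes at that moment; what a row does not reach only later rows make up. A row lasts 1/8 s, in which the tool goes at most 62.5 mm and 10.7 degrees, less where a joint would pass 70% of its speed; a pose out of reach is approached as far as the arm can. A call with a gripper value outside its range is refused whole. The fingers move at their own pace and stop on an object; the grip force is fixed at half the most. Time passes only in rows, so rows that repeat a pose let the fingers close. It gives the time, the measured TCP pose, the force and the opening at its end, in the units of the state.
- ctrl.read_state(): the state, without advancing time (a new reading comes with each control period).
- imaging.get_image(name): name is "scene" or "side" or "wrist"; returns a dict with "color" (480x640x3 uint8, red, green, blue), "range_z" (480x640 float32, mm along the optical axis (not along the pixel's ray), 0 where there is no reading), "vfov" (degrees; the focal length in pixels is half the picture's height over the tangent of half this angle, whatever the lens; pixels are square), "cx", "cy" (the principal point, pixels), "extrinsics" (4x4, takes a point from camera to world coordinates). Camera axes: x right, y down, z forward; pixel columns grow to the right and rows downward; lengths in mm; the calibration is good to about 2 mm. A picture is of the moment at which its call begins.
- ctrl.finish_job(): hands the job in, once; it reports no verdict.
Trained networks look in a picture, given as the dict that the camera call returned (one of the last four; its "shot" number tells which), for a name from the list of things; names that differ only in an ending like _2 or _b are one class to them, and where a whole thing is asked for, a point or a joint stands for the part that bears it (a point fixed in the world has none). Each returns a list of dicts, best first, with "score" (0 to 1); they miss things now and then, are a little off and sometimes report something else, mostly with a low value. They report only what shows in the picture. A call takes as long as a camera call.
- models.spot_in(picture, thing): "point" ([column, row] in pixels, amid what is visible of it).
- models.landmark_of(picture, thing): "point" ([column, row] in pixels: a listed point, or the origin of a listed thing).
The state is a dict: "clock": time; "qpos": joint angles; "qd": joint speeds; "tau": joint torques, N m; "eef_pos": TCP position; "tool_rot": TCP orientation; "force": force on the tool from outside, world axes, zero at the start; "torque": the same for the moment, N m; "width": finger opening in mm.
Only numpy, scipy, OpenCV 4.12 (cv2) and the standard library are available. Lean on these libraries where they do the work, as an engineer would, in place of code of your own. Each camera call takes 0.05 s, during which the arm holds its last target.

## Working session

There is one attempt and no reset: what is moved stays moved. The work goes in short steps, Python scripts to look and compute and a tool call to move; the robot and the scene stay as the last step left them, time stands still between calls to the robot, and variables do not carry over. Pictures are saved under pics/ and viewed, and the job is handed in when it is done.

Besides the shell and the picture viewer there is one more tool, called after ">>>" as name(argument=value, ...) on one line, values as JSON. drive_tool: Moves the arm, as the interface text tells. Its arguments: {"type":"object","properties":{"deltas":{"type":"string"}},"required":["deltas"]}

```bash
mkdir -p pics; cat > h.py <<'E'
import numpy as np, cv2
from cell import ctrl, imaging, models
def f(p): return p['color'].shape[0]/2/np.tan(np.radians(p['vfov'])/2)
def w(p,c,r,z=None):
    F=f(p); E=np.array(p['extrinsics'])
    if z is None: 
        a=p['range_z'][int(r)-1:int(r)+2,int(c)-1:int(c)+2]; a=a[a>0]; z=np.median(a) if a.size else np.nan
    return (E@[(c-p['cx'])*z/F,(r-p['cy'])*z/F,z,1])[:3]
def plane(p,c,r,h):
    a=w(p,c,r,1.);b=w(p,c,r,1001.); t=(h-a[2])/(b[2]-a[2]); return a+t*(b-a)
def save(p,n): cv2.imwrite('pics/'+n,p['color'][:,:,::-1])
E
python3 - <<'E'
from h import *
s=ctrl.read_state(); print({k:np.round(v,3) for k,v in s.items()})
H={'tab_top':64,'lid_edge':77,'lid_hinge':76}
for cam in ['scene','side']:
    p=imaging.get_image(cam); save(p,cam+'0.png'); print(cam,np.round(np.array(p['extrinsics'])[:3,3]))
    for n in ['blue_tab_top','green_tab_top','blue_lid_edge','blue_lid_hinge','blue_station','green_station','vial_center','amber_bottle_center','jar_center']:
        h={'tab_top':64,'lid_edge':77,'lid_hinge':76,'station':0}.get(n.split('_',1)[1],37 if 'amber' not in n else 65)
        for d in models.landmark_of(p,n)[:2]:
            c,r=d['point']; print(n,round(d['score'],2),np.round([c,r]),np.round(plane(p,c,r,h)))
E
```

```text
{'clock': np.float64(0.0), 'qpos': array([-1.18 ,  0.629,  0.038,  1.518, -0.027,  0.996, -0.02 ]), 'qd': array([-0.002,  0.001,  0.001, -0.001, -0.001, -0.001, -0.001]), 'tau': array([ 1.0000e-03, -5.6341e+01,  1.2270e+00, -1.9344e+01,  1.1000e-02,
        1.1000e-02,  0.0000e+00]), 'eef_pos': array([286.375, 582.827, 230.407]), 'tool_rot': array([-3.14 , -0.   ,  2.685]), 'force': array([-0.495,  0.282,  0.539]), 'torque': array([-0.012, -0.008,  0.015]), 'width': np.float64(85.479)}
scene [1075.  455. 1095.]
blue_tab_top 0.71 [387. 268.] [454. 144.  64.]
green_tab_top 0.73 [344. 235.] [445.   2.  64.]
green_tab_top 0.71 [300. 227.] [ 502. -102.   64.]
blue_lid_edge 0.97 [372. 278.] [506. 139.  77.]
blue_lid_hinge 0.6 [339. 300.] [607. 118.  76.]
blue_station 0.72 [355. 306.] [559. 135.   0.]
green_station 0.91 [268. 256.] [ 595. -136.    0.]
vial_center 0.56 [347. 237.] [429.  -2.  37.]
amber_bottle_center 0.68 [223. 178.] [ 517. -382.   65.]
jar_center 0.78 [458. 353.] [516. 396.  37.]
side [  67. -686.  931.]
blue_tab_top 0.73 [239. 227.] [457. 150.  64.]
blue_tab_top 0.22 [261. 214.] [513. 157.  64.]
green_tab_top 0.64 [325. 288.] [500. -84.  64.]
blue_lid_edge 0.91 [262. 212.] [510. 148.  77.]
blue_lid_hinge 0.83 [308. 199.] [610. 125.  76.]
blue_station 0.96 [290. 231.] [568. 135.   0.]
green_station 0.56 [380. 302.] [ 596. -131.    0.]
amber_bottle_center 0.87 [446. 400.] [ 516. -383.   65.]
amber_bottle_center 0.63 [291. 230.] [535.  79.  65.]
jar_center 0.91 [206. 168.] [508. 391.  37.]
jar_center 0.22 [309. 198.] [638. 163.  37.]
```

View pics/scene0.png

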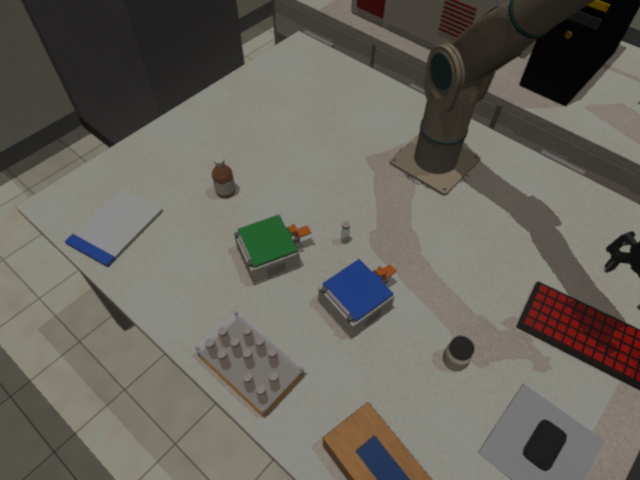

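View pics/side0.png

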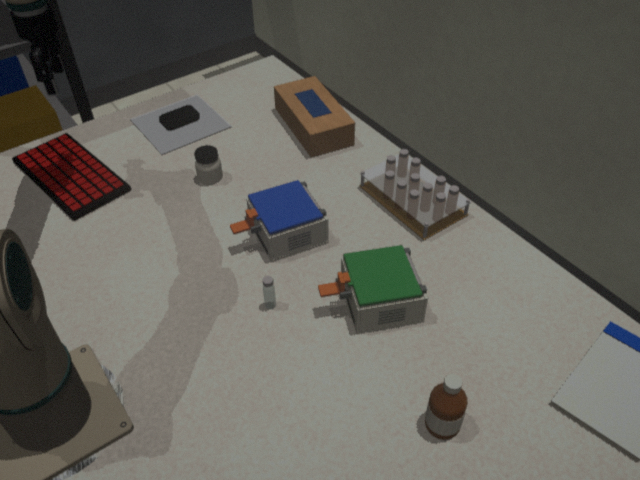

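Scene view: the blue lid is centred near (357,290) with its tab at (387,271), and the vial at (346,232). Side view: blue tab at (240,227), vial at (268,291). Next I'll refine with colour and depth.

```bash
python3 - <<'E'
from h import *
for cam,box in [('scene',(300,240,410,340)),('side',(220,170,335,265))]:
    p=imaging.get_image(cam); x0,y0,x1,y1=box
    hsv=cv2.cvtColor(p['color'],cv2.COLOR_RGB2HSV)
    for nm,m in [('blue',(hsv[...,0]>105)&(hsv[...,0]<130)&(hsv[...,1]>120)),('or',(hsv[...,0]<16)&(hsv[...,1]>150)&(hsv[...,2]>90))]:
        rs,cs=np.nonzero(m); k=(cs>x0)&(cs<x1)&(rs>y0)&(rs<y1); rs,cs=rs[k],cs[k]
        P=np.array([w(p,c,r,p['range_z'][r,c]) for c,r in zip(cs,rs) if p['range_z'][r,c]>0])
        print(cam,nm,len(P),'zpct',np.round(np.percentile(P[:,2],[5,25,50,75,95])))
        h=82 if nm=='blue' else None
        if nm=='blue':
            Q=P[(P[:,2]>70)&(P[:,2]<95)]
            Q2=np.array([plane(p,c,r,82) for c,r in zip(cs,rs)])
            for q in (Q,Q2):
                print(len(q),cv2.minAreaRect(q[:,:2].astype(np.float32)))
        else:
            Q=P[(P[:,2]>55)&(P[:,2]<70)]; print(len(Q),Q.mean(0),cv2.minAreaRect(Q[:,:2].astype(np.float32)))
            Q=P[(P[:,2]>78)]; print('post',len(Q),Q.mean(0))
E
```

```text
scene blue 2194 zpct [81. 82. 84. 85. 87.]
2194 ((552.4898681640625, 133.52532958984375), (124.84725189208984, 123.31326293945312), 78.88353729248047)
2200 ((553.0470581054688, 132.89471435546875), (124.25167846679688, 124.1160659790039), 79.24530792236328)
scene or 148 zpct [62. 64. 68. 89. 91.]
82 [455.16764747 153.22116938  64.71080222] ((458.4496154785156, 151.70318603515625), (23.29567527770996, 31.894775390625), 83.80773162841797)
post 66 [485.95872079 147.15454456  89.12564796]
side blue 2295 zpct [81. 83. 84. 85. 87.]
2295 ((551.2794799804688, 132.23251342773438), (130.859375, 122.14730072021484), 78.94097137451172)
2306 ((552.4564819335938, 131.63809204101562), (126.9040756225586, 122.12386322021484), 78.29483795166016)
side or 185 zpct [63. 64. 66. 88. 92.]
131 [457.21944607 148.84650942  65.00942595] ((457.29705810546875, 149.17860412597656), (26.38943862915039, 33.198829650878906), 80.5002670288086)
post 54 [484.9312307  145.3310363   90.01042898]
```

```bash
cat >> h.py <<'E'
from scipy.spatial.transform import Rotation as Rn
psi=np.radians(-11.0); O=np.array([556.,131.8])
def st2w(x,y,z):
    return np.array([O[0]+x*np.cos(psi)-y*np.sin(psi),O[1]+x*np.sin(psi)+y*np.cos(psi),z])
def w2st(p):
    d=np.array(p[:2])-O; return np.array([d[0]*np.cos(psi)+d[1]*np.sin(psi),-d[0]*np.sin(psi)+d[1]*np.cos(psi),p[2]])
def tdelta(target):
    s=ctrl.read_state(); R=Rn.from_euler('xyz',s['tool_rot']).as_matrix()
    return R.T@(np.array(target)-s['eef_pos'])
E
python3 - <<'E'
from h import *
s=ctrl.read_state()
print(tdelta(st2w(-111,0,120)), st2w(-111,0,120))
print('turn',np.degrees(-(np.pi+psi-s['tool_rot'][2])))
E
```

```text
[-333.76601787 -315.54389882  111.29119312] [447.03938264 152.97979849 120.        ]
turn -15.173158201974857
```

>>> drive_tool(deltas="-0.042 -0.039 0 -5 0; -0.084 -0.079 0 -10 0; -0.126 -0.118 0 -15.2 0; -0.168 -0.158 0 -15.2 0; -0.210 -0.198 0 -15.2 0; -0.252 -0.238 0 -15.2 0; -0.294 -0.278 0 -15.2 0; -0.334 -0.3155 0.03 -15.2 0; -0.334 -0.3155 0.08 -15.2 0; -0.334 -0.3155 0.111 -15.2 0; -0.334 -0.3155 0.111 -15.2 0; -0.334 -0.3155 0.111 -15.2 0")

```text
clock: 2.6
eef_pos: [448.0, 153.4, 121.3]
tool_rot: [3.141, 0.001, 2.95]
force: [0.7, 0.2, -0.0]
width: 0.1
```

```bash
python3 - <<'E'
from h import *
ims=[]
for cam,(x0,y0,x1,y1) in [('scene',(300,160,460,340)),('side',(180,120,340,300))]:
    p=imaging.get_image(cam); ims.append(cv2.resize(p['color'][y0:y1,x0:x1,::-1],(400,450),interpolation=2))
p=imaging.get_image('wrist'); save(p,'w1.png')
cv2.imwrite('pics/a1.png',np.hstack(ims))
for n in ['blue_tab_top','blue_lid_edge']:
    for d in models.landmark_of(p,n)[:2]:
        q=plane(p,*d['point'],64 if 'tab' in n else 77); print(n,d,q,w2st(q))
print(w2st(ctrl.read_state()['eef_pos']))
E
```

```text
blue_tab_top {'point': [314.7, 267.5], 'score': 0.65} [456.03901814 151.54897037  64.        ] [-101.89269828    0.31267163   64.        ]
[-110.21143312    0.485945    121.35829924]
```

View pics/a1.png

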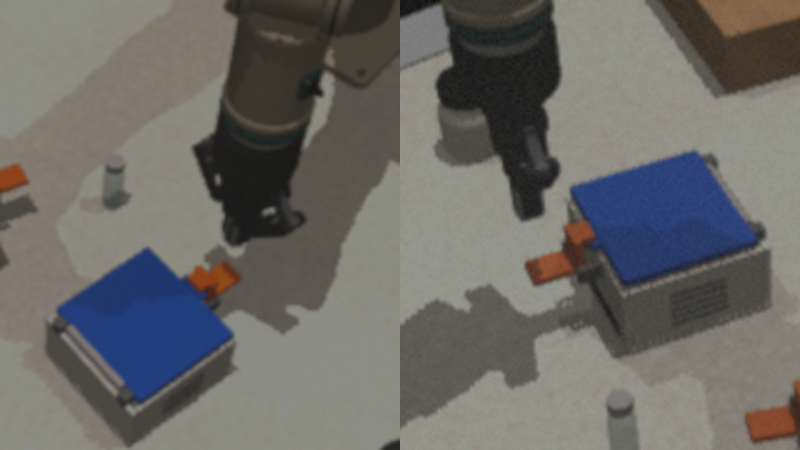

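View pics/w1.png

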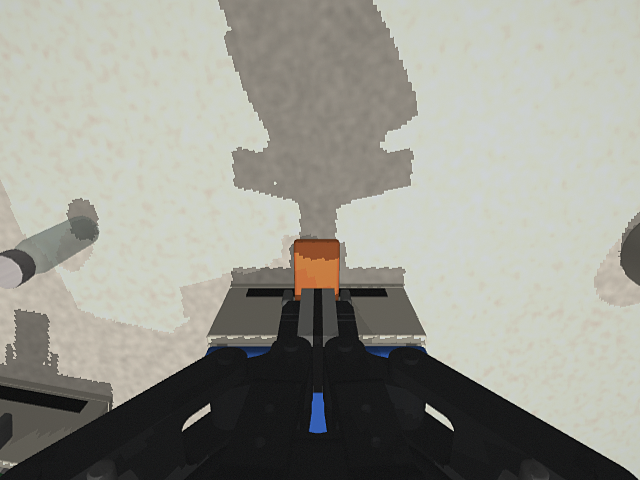

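The wrist view shows the blue block's pad, with its front edge at (317,242), sideways in line with the closed fingers at (318,300). Both outside views agree. Next I'll check the pad's front edge.

```bash
python3 - <<'E'
from h import *
p=imaging.get_image('wrist')
for c,r in [(317,241),(317,255),(317,285),(296,260),(338,260)]:
    print(c,r,np.round(w2st(plane(p,c,r,64)),1),np.round(w2st(w(p,c,r)),1))
E
```

```text
317 241 [-118.4    1.3   64. ] [-117.     1.3   60. ]
317 255 [-110.1    1.3   64. ] [-110.     1.3   64. ]
317 285 [-91.5   1.3  64. ] [-91.7   1.3  64.5]
296 260 [-107.   -10.5   64. ] [-106.9  -10.6   63.6]
338 260 [-107.    13.1   64. ] [-107.1   13.1   64.1]
```

>>> drive_tool(deltas="0 0 0.03 0 0; 0 0 0.05 0 0; 0 0 0.056 0 0; 0 0 0.060 0 0; 0 0 0.064 0 0; 0 0 0.067 0 0; 0 0 0.069 0 0; 0 0 0.070 0 0; 0 0 0.070 0 0")

```text
clock: 4.03
eef_pos: [447.7, 152.7, 51.5]
tool_rot: [3.141, 0.001, 2.95]
force: [-4.0, -1.3, 16.8]
width: -0.1
```

```bash
python3 - <<'E'
from h import *
ims=[]
for cam,(x0,y0,x1,y1) in [('scene',(300,160,460,340)),('side',(180,120,340,300))]:
    p=imaging.get_image(cam); ims.append(cv2.resize(p['color'][y0:y1,x0:x1,::-1],(400,450),interpolation=2))
cv2.imwrite('pics/a2.png',np.hstack(ims)); print(ctrl.read_state()['force'])
E
```

```text
[-4.15132881 -1.75401982 16.06603689]
```

View pics/a2.png

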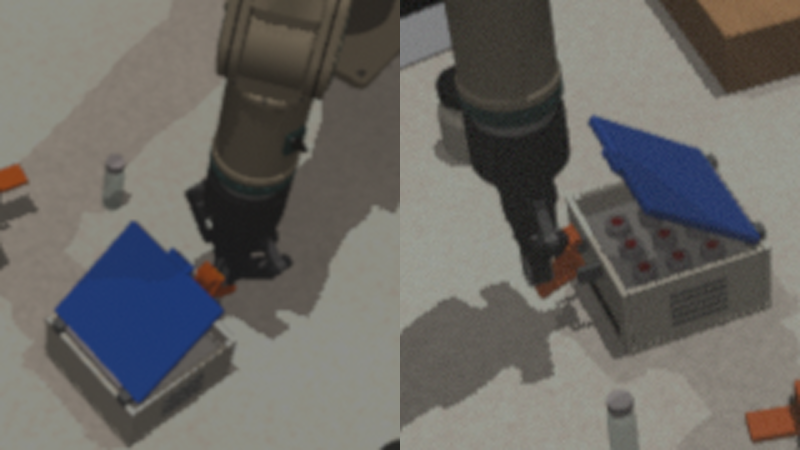

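The lid has sprung up: in the side crop its lip edge is near (595,118). The tab is still held down. I'll release the tab and rise in front of the lid.

>>> drive_tool(deltas="0.003 0 -0.01 0 0; 0.006 0 -0.03 0 0; 0.008 0 -0.05 0 0; 0.008 0 -0.07 0 0; 0.008 0 -0.072 0 0; 0.008 0 -0.072 0 0")

```text
clock: 4.88
eef_pos: [439.7, 154.5, 122.1]
tool_rot: [3.141, 0.001, 2.95]
force: [0.3, 0.1, -0.7]
width: 0.3
```

```bash
python3 - <<'E'
from h import *
print(w2st(ctrl.read_state()['eef_pos']),ctrl.read_state()['force'])
for cam in ['scene','side']:
    p=imaging.get_image(cam)
    for d in models.landmark_of(p,'blue_lid_edge')[:1]:
        print(cam,d,np.round(w2st(plane(p,*d['point'],148))))
    for d in models.landmark_of(p,'blue_tab_top')[:1]:
        print(cam,d,np.round(w2st(plane(p,*d['point'],64))),w(p,*d['point']))
p=imaging.get_image('wrist');save(p,'w3.png')
E
```

```text
[-1.18496736e+02  1.09299656e-01  1.22064065e+02] [ 0.27888776  0.06588115 -0.74574626]
scene {'point': [371.8, 262.6], 'score': 0.66} [-41.  -5. 148.]
scene {'point': [385.1, 270.2], 'score': 0.53} [-96.  -5.  64.] [463.14702435 146.16492207  67.25135632]
side {'point': [268.4, 184.4], 'score': 0.72} [-30.   0. 148.]
side {'point': [239.6, 227.5], 'score': 0.67} [-101.   -4.   64.] [456.67082495 148.11940544  62.69923458]
```

View pics/w3.png

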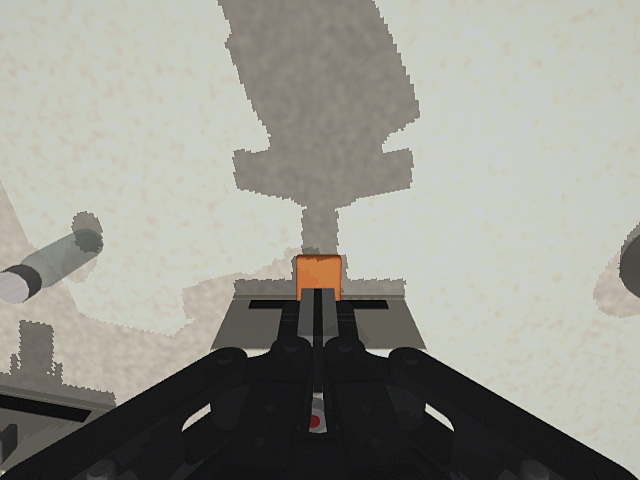

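The wrist view shows the tab back up, with the pad at (318,275), and nothing under the fingers. The lid edge is at about x=-36 mm in the station frame, as expected. Now I'll push the lid.

>>> drive_tool(deltas="-0.03 0 0 0 0; -0.055 0 0 0 0; -0.066 0 -0.002 0 0; -0.075 0 -0.008 0 0; -0.084 0 -0.014 0 0; -0.092 0 -0.018 0 0; -0.100 0 -0.021 0 0; -0.108 0 -0.024 0 0; -0.116 0 -0.027 0 0; -0.124 0 -0.030 0 0; -0.132 0 -0.032 0 0; -0.140 0 -0.034 0 0")

```text
clock: 6.72
eef_pos: [578.8, 128.0, 159.5]
tool_rot: [3.14, 0.004, 2.95]
force: [-4.2, -0.7, 16.5]
width: -0.2
```

```bash
python3 - <<'E'
from h import *
print(w2st(ctrl.read_state()['eef_pos']),ctrl.read_state()['force'])
ims=[]
for cam,(x0,y0,x1,y1) in [('scene',(300,160,460,340)),('side',(200,100,360,280))]:
    p=imaging.get_image(cam); ims.append(cv2.resize(p['color'][y0:y1,x0:x1,::-1],(400,450),interpolation=2))
cv2.imwrite('pics/a4.png',np.hstack(ims))
E
```

```text
[ 23.15329806   0.60600409 159.45198113] [-4.23932997 -0.72152447 16.51051864]
```

View pics/a4.png

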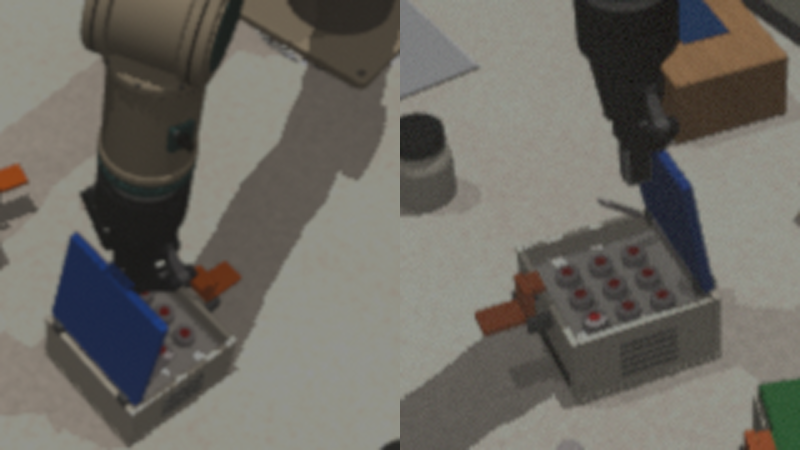

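The lid is nearly upright, its top edge at (650,155) in the side crop. The 16 N upward force means its edge is catching a step on the finger, so I'll raise the tool before pushing further.

>>> drive_tool(deltas="0.001 0 -0.006 0 0; 0 0 -0.012 0 0; -0.004 0 -0.016 0 0; -0.010 0 -0.018 0 0")

```text
clock: 7.32
eef_pos: [587.0, 125.9, 174.5]
tool_rot: [3.142, 0.0, 2.95]
force: [0.0, 0.7, -0.4]
width: 0.2
```

```bash
python3 - <<'E'
from h import *
print(w2st(ctrl.read_state()['eef_pos']),ctrl.read_state()['force'])
E
```

```text
[3.15293619e+01 1.57728684e-01 1.74511796e+02] [ 0.01981976  0.66102466 -0.42631662]
```

>>> drive_tool(deltas="-0.007 0 0 0 0; -0.014 0 0 0 0; -0.020 0 0 0 0; -0.025 0 0 0 0; -0.030 0 0 0 0; -0.034 0 0 0 0; -0.036 0 0 0 0; -0.036 0 0 0 0; -0.036 0 0 0 0")

```text
clock: 8.45
eef_pos: [621.9, 119.1, 174.3]
tool_rot: [3.142, -0.0, 2.95]
force: [-0.1, 0.2, 0.4]
width: 0.1
```

```bash
python3 - <<'E'
from h import *
print(w2st(ctrl.read_state()['eef_pos']),ctrl.read_state()['force'])
ims=[]
for cam,(x0,y0,x1,y1) in [('scene',(270,160,430,340)),('side',(200,100,360,280))]:
    p=imaging.get_image(cam); ims.append(cv2.resize(p['color'][y0:y1,x0:x1,::-1],(400,450),interpolation=2))
cv2.imwrite('pics/a5.png',np.hstack(ims))
E
```

```text
[6.70619178e+01 1.21444134e-01 1.74306103e+02] [-0.14067493  0.19109815  0.38715734]
```

View pics/a5.png

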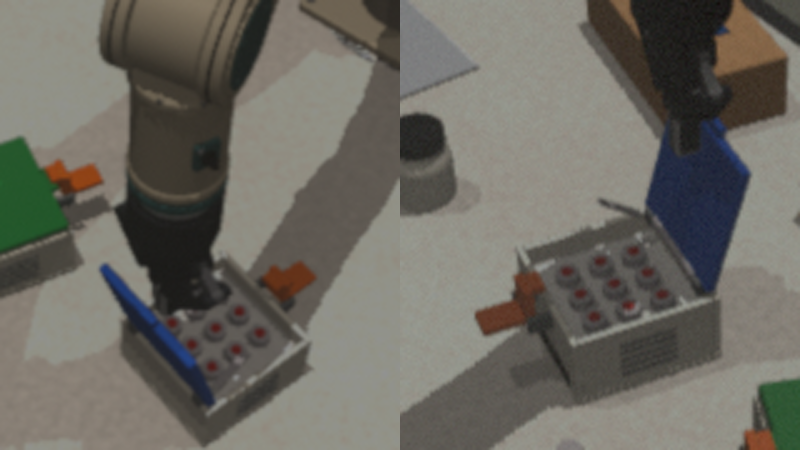

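>>> drive_tool(deltas="-0.003 0 0 0 0; -0.006 0 0 0 0; -0.009 0 0 0 0; -0.009 0 0 0 0")

```text
clock: 9.05
eef_pos: [627.4, 118.0, 174.1]
tool_rot: [-3.14, -0.008, 2.951]
force: [-9.3, 1.7, 7.9]
width: 0.0
```

The force rose to 9 N, so the lid is on its stop. I'll back off and up.

>>> drive_tool(deltas="0.008 0 0 0 0; 0.02 0 -0.005 0 0; 0.04 0 -0.02 0 0; 0.07 0 -0.05 0 0; 0.11 0 -0.09 0 0; 0.15 0 -0.12 0 0; 0.19 0 -0.12 0 0; 0.19 0 -0.12 0 0; 0.19 0 -0.12 0 0; 0.19 0 -0.12 0 0")

```text
clock: 10.3
eef_pos: [445.2, 153.2, 294.2]
tool_rot: [3.142, 0.0, 2.949]
force: [0.2, 0.5, -0.6]
width: -0.3
```

```bash
python3 - <<'E'
from h import *
s=ctrl.read_state();print(w2st(s['eef_pos']),s['force'],s['clock'])
ims=[]
for cam,(x0,y0,x1,y1) in [('scene',(270,160,430,340)),('side',(200,100,360,280))]:
    p=imaging.get_image(cam); ims.append(cv2.resize(p['color'][y0:y1,x0:x1,::-1],(400,450),interpolation=2))
    hsv=cv2.cvtColor(p['color'],cv2.COLOR_RGB2HSV); m=(hsv[...,0]>105)&(hsv[...,0]<130)&(hsv[...,1]>120)
    P=np.array([w2st(w(p,c,r,p['range_z'][r,c])) for r,c in zip(*np.nonzero(m)) if p['range_z'][r,c]>0])
    P=P[(abs(P[:,0]-75)<60)&(abs(P[:,1])<70)&(P[:,2]>90)&(P[:,2]<205)]
    if len(P)>50:
        vx=np.polyfit(P[:,2],P[:,0],1); print(cam,len(P),'angle',np.pi/2+np.arctan(vx[0]),'ztop',P[:,2].max())
    for n in ['vial_center','amber_bottle_center','jar_center']:
        for d in models.landmark_of(p,n)[:1]: print(n,d['score'],np.round(plane(p,*d['point'],65 if 'amb' in n else 37)))
cv2.imwrite('pics/a6.png',np.hstack(ims))
E
```

```text
[-1.12848100e+02 -1.47347518e-01  2.94167714e+02] [ 0.17589976  0.48063669 -0.60588965] 10.3
scene 224 angle 1.6443563831573056 ztop 199.42179693446656
vial_center 0.5 [425.  -3.  37.]
amber_bottle_center 0.87 [ 515. -392.   65.]
jar_center 0.91 [514. 398.  37.]
side 633 angle 1.8710429910863913 ztop 199.82174948246086
vial_center 0.61 [423. -11.  37.]
amber_bottle_center 0.61 [ 511. -388.   65.]
jar_center 0.74 [513. 399.  37.]
```

View pics/a6.png

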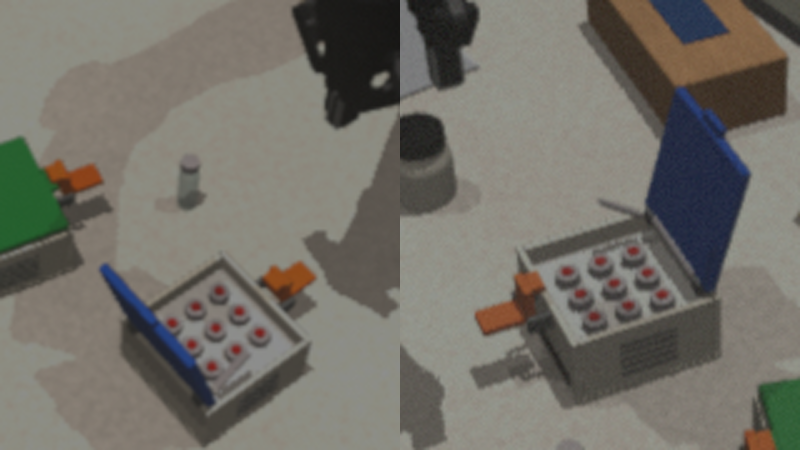

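The lid leans back on its stop: the side view fits 1.87 rad from 633 points. The scene view only sees the lid's thin edge, so its 1.64 rad is unreliable. The tab is up, the vial is standing, the green lid is shut, and the arm is clear.

```bash
python3 -c "
from cell import ctrl
print(ctrl.finish_job())"
```

```text
the job is handed in; nothing more can be done
None
```

The blue block is open and the job is handed in. I pressed its tab with the closed fingertips, the lid sprang up, and I pushed it back with the fingers until the force rose to about 9 N at the stop. I then backed off, up and clear, finishing at about 10.3 s of the 42 s allowed.

**Last checks:**
- **Blue lid:** it stays open with the arm away. The side view gives 1.87 rad, against the stop at 1.85.
- **Blue tab:** it is back up in the pictures.
- **Green block:** its lid and tab look untouched, though the last close-ups show only part of the block.
- **Vial, bottle and jar:** they are within about 10 mm of their first readings, which is within the networks' scatter, and the arm never came near them.
- **Arm:** the external force reads about zero.

**Did not agree or go smoothly:**
- The scene camera gave 1.64 rad for the lid, but it saw only the lid's thin edge, so I relied on the side view.
- Midway through the push the lid's edge caught on the fingers with about 17 N. I raised the tool, the force went, and I carried on.

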